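# Hang up the spanner, then seat the sander roller in the V-block and hold it down

### The arm

A 7-joint arm with a two-finger parallel gripper is mounted at the origin on the work surface. World frame = base frame: x ahead of the robot, y to its left, z up, the work surface at z = 0. Lengths are in m, angles in rad, forces in N, time in s.
With the tool pointing down it reaches from about 0.4 to 0.85 m from the base axis. Payload 10.4 kg.
Tool frame: the origin (TCP) lies on the mounting face of the last link; the fingertips stand r.tips_ahead ahead of it and the grasp point (between the pads) lies 164 mm ahead of it (r.tips_ahead is the distance from the TCP to the fingertips, in m); z points along the fingers, y is the line along which they close (so a half turn about z gives the same grasp; the last joint's range is limited). The gripper opens to 87 mm and grips with 3 to 60 N. Pads are 19 mm wide; open, the fingers measure 117 mm over their backs; the gripper's body (75 mm by 190 mm) begins 51 mm behind the grasp point.
Start: joints at [1.079, 0.332, -0.065, 1.46, 0.022, 1.35, -0.088], TCP at [0.282, -0.558, 0.405] pointing down, gripper open.
Joint ranges: [-2.6, 2.6], [-0.5, 2.12], [-1.47, 1.34], [0.16, 2.42], [-1.27, 4.41], [0.06, 2.06], [-2.6, 2.6]. Speed limits (rad/s): [2.22, 2.22, 2.79, 2.79, 3.14, 3.14, 3.14].

### API

Orientations are given as a unit quaternion [x, y, z, w].
In Python, from bench import telemetry, imaging, job, r gives the robot as it stands.
- The arm moves only by the tool move_arm, never from a script. Its argument "steps" is a list of rows, each an object of numbers: "dx", "dy", "dz": the shift along the tool's x, y, z in cm; "spin": the turn about the tool's z in rad. In form: [{"dx": .., "dy": .., "dz": .., "spin": ..}, ...]. A call has 1 to 12 rows; each row shifts and turns the commanded pose from where the row before left it, along the tool's axes as they then stand; what a row does not reach is not made up. A row lasts 1/10 s, in which the tool goes at most 50 mm and 8.59 degrees, less where a joint would pass 70% of its speed; a pose out of reach is approached as far as the arm can. A call with a gripper value outside its range is refused whole. "claw" is the finger opening in cm, from 0 to 8.7, set as the call begins (left out, the last holds). The fingers move at their own pace and stop on an object; "squeeze" is the grip in N (left out, the last holds). Time passes only in rows, so rows that do not move let the fingers close. It gives the time, the measured TCP pose, the force, the opening and the grip force at its end, in the units of the state.
- telemetry.read_state(): the state, without advancing time (a new reading comes with each control period).
- imaging.camera(name): name is "side" or "top"; returns a dict with "img" (400x640x3 uint8, red, green, blue), "camera_matrix" (3x3 intrinsics, pixels), "R" (3x3) and "t" (3): a world point X has camera coordinates R X + t. Camera axes: x right, y down, z forward; pixel columns grow to the right and rows downward; lengths in m; the calibration is good to about 2 mm. A picture is of the moment at which its call begins. There is no depth.
- job.close_job(): hands the job in; it is judged then, once.
The state is a dict: "time": time; "joint_positions": joint angles; "joint_vel": joint speeds; "joint_torque": joint torques, N m; "ee_pos": TCP position; "eef_rot": TCP orientation; "ft_force": force on the tool from outside, world axes, zero at the start; "torque": the same for the moment, N m; "width": finger opening in m; "grip_force": force on a finger pad.
Only numpy, scipy, OpenCV 4.12 (cv2) and the standard library are available. Lean on these libraries where they do the work, as an engineer would, in place of code of your own. Each camera call takes 0.05 s, during which the arm holds its last target. There are 200 camera calls.

### The job

The belt sander's roller needs its pin driven out, so it has to be held in the V-block: hang the spanner that was left lying across the block by its ring on the rack's empty peg and let it hang there, then take the roller out of the blue tray and seat it lengthways in the V, centred along the block. Do not let go: finish with the gripper still holding the roller and pressing it down into the V with a firm, even push of about 15 N (a kilo and a half), so that it bears on both faces of the V. Do not slam it in, and leave the brush on the rack, the hammer, the spray can and the jar as they are.

Things in the scene. Friction and masses are not known exactly. Their poses are not given: they have to be found in the camera images.
- spanner_mid (a point): Middle of the shank of a chromed combination spanner, 190 mm long, 0.17 kg +-20 %, lying flat across the V-block at the start, ring end to the left seen from the robot. x runs along the shank to the ring, z is up. Shank 13 mm wide (y), 7 mm thick (z); this point is half-way through it, over the V (room for finger tips below), 14 mm from the centre of mass (jaw side). Open jaw at x = -95 mm, 33 mm wide.
- spanner_ring (a point): Centre of the spanner's ring, 80 mm along +x from spanner_mid. The ring is 29 mm across outside, its through hole 20 mm, 11 mm thick; x along the shank away from the jaw, z along the hole's axis.
- spanner: The whole spanner; origin under the middle of the shank (3.5 mm below spanner_mid), axes as spanner_mid.
- peg: The rack's empty peg: round steel, 8 mm in diameter, sticking out of the front of the green crossbar and sloping up 40 degrees above level. Origin at its root on the crossbar's face, 250 mm above the bench; z along the peg to its rounded tip at z = 49 mm; y level, along the crossbar. A ring put over it slides to the root and the tool swings down to hang below, where the space is free.
- rack: Green steel tool rack, fixed on the bench. Origin under the middle of its crossbar; front is -x; y along the crossbar: 250 mm long, z 233 to 267 mm, 8 mm thick. Posts 14 mm square at y = +-105 mm, x = 11 mm, as high; foot plate x -30 to 100 mm, y +-130 mm, 10 mm thick. Empty peg's root at y = -55 mm, the brush's peg at y = +55 mm.
- brush (a joint): Swing (rad) of the wire brush with wooden handle (28 mm wide, 185 mm long, its bristles reach 45 mm in front of the crossbar) that hangs on the rack's other peg, 110 mm to the left of the empty one: 0 hanging straight. To be left alone.
- vblock: Steel V-block fixed to the bench on a foot plate. Origin on the bench under its middle; x across the V (to the left), y along it (roughly towards the robot), z up. Block 64 mm (x) by 70 mm (y), flat top lands at z = 62 mm; 90 degree V, 36 mm wide at the lands, bottom line at x = 0, z = 44 mm. Foot plate 64 x 130 mm with bolts up to z = 21 mm. The fully seated roller has its axis at x = 0, z = 76.5 mm, 14.5 mm above the lands.
- v_right: The half of the V-block with the V face on its -x side (right, seen from the robot); same frame as the V-block. The face is ground smooth and oiled (friction about 0.25).
- v_left: The half of the V-block with the V face on its +x side (left, seen from the robot); same frame as the V-block. The face is ground smooth and oiled (friction about 0.25).
- roller_center (a point): Centre of the sander roller: an aluminium cylinder 46 mm in diameter and 100 mm long, 0.40 kg (varies by a fifth), with a dark steel axle stub 12 mm in diameter and 15 mm long at each end (130 mm over all). y is the roller's axis. It lies on its side in the blue tray at the start, centre 27 mm above the bench, and is free to roll; x and z turn with it.
- roller: The whole roller; its origin lies on its surface, so use roller_center; y is its axis.
- tray: Blue open parts tray, fixed, 200 x 200 mm outside, walls 4 mm thick and 22 mm high, floor 4 mm thick; origin under its middle.
- hammer: Hammer lying on the bench, 260 mm long; origin under its middle, x along it towards the head. Bystander.
- can: Green spray can standing on the bench, 54 mm in diameter, 130 mm high; origin under it. Bystander.
- jar: Low amber jar standing on the bench, 60 mm in diameter, 60 mm high; origin under it. Bystander.
There are look-alikes about, which are no part of the job. What is shaped like the roller but yellow is not meant.

How it is judged:
On the way:
1. the spanner hangs by its ring on the empty peg, let go by the robot (x of spanner_ring in the frame of peg between -0.014 and 0.014 m and y of spanner_ring in the frame of peg between -0.012 and 0.012 m and z of spanner_ring in the frame of peg between -0.006 and 0.042 m and angle between spanner_ring's own x axis and vertical below 0.8 rad and contact force between spanner and peg above 0.3 N and contact force between spanner and the arm below 0.05 N and contact force between spanner and the fingers below 0.05 N), for 0.3 s.
At the end, for the whole second after the job is handed in: Spanner hangs still, ring within 14 mm of the peg axis, shank within 45 deg of plumb, untouched. Roller in the V: axis within 3 mm and 0.06 rad of seated, middle within 12 mm of the block's, still, fingers on it with over 3 N, over 5 N on each V face (its weight gives 2 to 4) (all of step 1 and linear speed of spanner below 0.05 m/s and x of roller_center in the frame of vblock between -0.003 and 0.003 m and y of roller_center in the frame of vblock between -0.012 and 0.012 m and z of roller_center in the frame of vblock between 0.0735 and 0.0795 m and angle between the y axis of roller_center and the y axis of vblock, either way round below 0.06 rad and contact force between roller and v_right above 5 N and contact force between roller and v_left above 5 N and contact force between roller and the fingers above 3 N and linear speed of roller below 0.02 m/s); the arm keeps its last pose, push and grip.
It fails at once if the roller is slammed or forced into the V (over 80 N on one face) (contact force between roller and v_right above 80 N or contact force between roller and v_left above 80 N).
It fails at once if the brush on the rack is knocked (swung over 0.5 rad) (value of joint brush above 0.5 rad or value of joint brush below -0.5 rad).
It fails at once if hammer, spray can or jar is moved (over 30 mm) (distance of any of hammer, can, jar from where it was at the start of the episode above 0.03 m).
It also fails if it takes over 67 s, if anything falls off the work surface, if the arm or the gripper's body presses on something with over 40 N, if the wrist force passes 120 N, or if a joint passes its speed limit or range.

## Working session

There is one attempt and no reset: what is moved stays moved. The work goes in short steps, Python scripts to look and compute and a tool call to move; the robot and the scene stay as the last step left them, time stands still between calls to the robot, and variables do not carry over. Pictures are saved under pics/ and viewed, at most 10 in all, crops included, and the job is handed in when it is done.

Besides the shell and the picture viewer there is one more tool, called after ">>>" by a JSON object that holds its "api" and its "payload", one argument or row to a line. move_arm: Moves the arm, as the interface text tells. Its arguments: {"type":"object","properties":{"steps":{"type":"array","items":{"type":"object","properties":{"dx":{"type":"number"},"dy":{"type":"number"},"dz":{"type":"number"},"spin":{"type":"number"}}}},"claw":{"type":"number"},"squeeze":{"type":"number"}},"required":["steps"]}

```bash
mkdir -p pics; ls
python3 - <<'E'
from bench import telemetry, imaging, job, r
import cv2,numpy as np,pickle
s=telemetry.read_state()
print({k:np.round(v,4).tolist() for k,v in s.items()}, r.tips_ahead)
for n in("side","top"):
    d=imaging.camera(n); cv2.imwrite(f"pics/{n}0.png",d["img"][:,:,::-1]); pickle.dump(d,open(f"{n}.pkl","wb"))
    print(n,d["camera_matrix"].tolist(),np.round(d["R"],4).tolist(),d["t"], -np.array(d["R"]).T@d["t"])
E
```

```text
pics
{'time': 0.0, 'joint_positions': [1.0794, 0.3329, -0.0647, 1.4609, 0.0216, 1.3499, -0.0885], 'joint_vel': [0.0017, -0.0011, 0.0003, -0.0012, 0.0005, -0.0008, 0.0008], 'joint_torque': [-0.0008, -62.326, 0.024, -38.9904, -0.0614, 0.0396, 0.0001], 'ee_pos': [0.2823, -0.5575, 0.404], 'eef_rot': [0.9727, 0.2323, -0.0002, -0.0007], 'ft_force': [-0.0771, 0.1109, 0.156], 'torque': [-0.0001, -0.0008, -0.0181], 'grip_force': 0.0, 'width': 0.087} 0.1822
side [[445.77279250393883, 0.0, 313.3841386097085], [0.0, 445.77279250393883, 195.5619737125914], [0.0, 0.0, 1.0]] [[-0.9231, -0.3839, 0.0199], [-0.2831, 0.644, -0.7107], [0.2601, -0.6617, -0.7032]] [0.48033175 0.3244649  1.28042473] [0.20224449 0.82275508 1.12145209]
top [[373.1215113452873, 0.0, 322.6113546004949], [0.0, 373.1215113452873, 201.25917627852], [0.0, 0.0, 1.0]] [[0.0139, -0.9999, 0.0042], [-0.9936, -0.0143, -0.1122], [0.1122, -0.0026, -0.9937]] [-0.10409717  0.54669653  1.36848762] [ 0.39103193 -0.09267304  1.42161085]
```

View pics/top0.png

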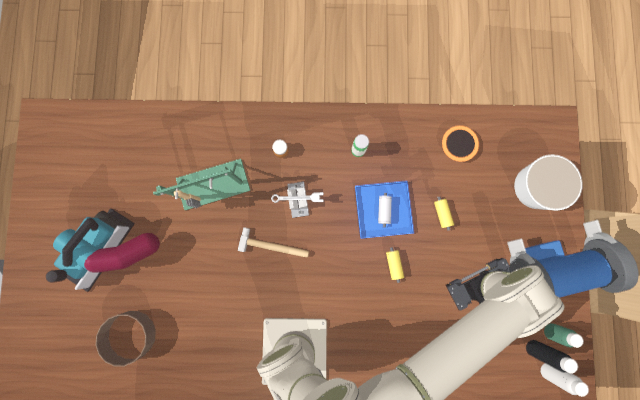

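View pics/side0.png

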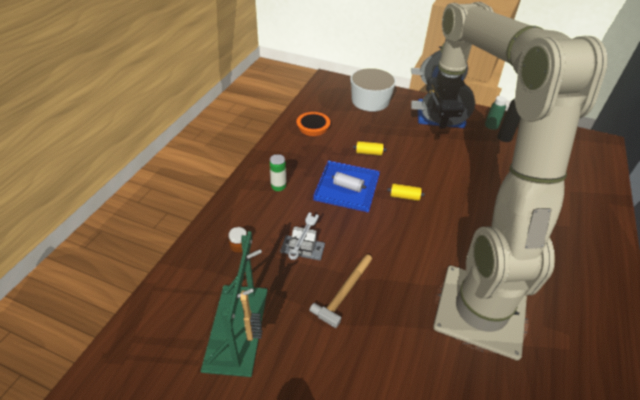

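Roller candidates (top image): silver cylinder in the blue tray (385,210), yellow ones at (444,213) and (395,265). I choose the silver one in the tray. The only spanner is at (298,198). The peg candidates are the right-hand empty one and the left one carrying the brush (~185,190). Close crops next.

Run:
```python
import cv2,pickle
t=pickle.load(open("top.pkl","rb"))["img"][:,:,::-1]; s=pickle.load(open("side.pkl","rb"))["img"][:,:,::-1]
def crop(a,x,y,w,h,k,n): cv2.imwrite(n,cv2.resize(a[y:y+h,x:x+w],None,fx=k,fy=k,interpolation=cv2.INTER_CUBIC))
crop(t,150,140,270,110,2.96,"pics/tc.png")   # 800
crop(t,150,150,110,70,7,"pics/t1.png")
import numpy as np
a=cv2.resize(t[155:225,150:260],None,fx=5,fy=5,interpolation=cv2.INTER_CUBIC)  #550x350
b=cv2.resize(t[180:220,260:340],None,fx=7,fy=7,interpolation=cv2.INTER_CUBIC)  #560x280
c=cv2.resize(t[180:240,350:420],None,fx=4,fy=4,interpolation=cv2.INTER_CUBIC)  #280x240
im=np.zeros((600,800,3),np.uint8); im[:350-50,:550]=a[:300]; im[300:580,:560]=b; im[0:240,520+0:800]=c
cv2.imwrite("pics/tcomp.png",im)
crop(s,195,225,150,112,5.3,"pics/sc.png")
```

```text
(no output)
```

View pics/tcomp.png

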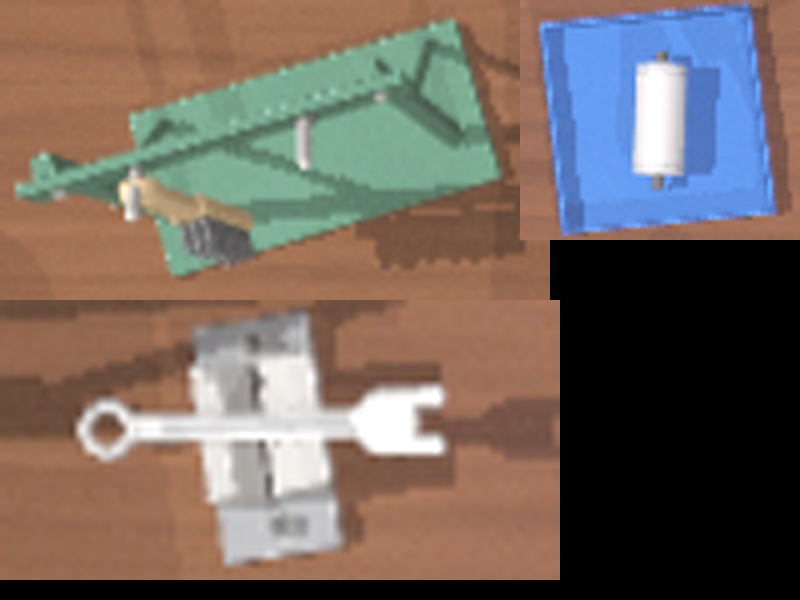

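View pics/sc.png

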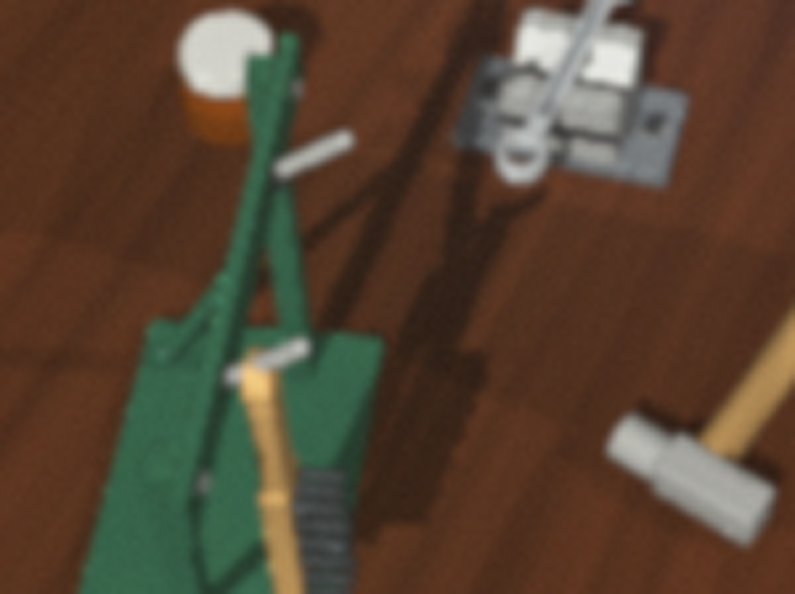

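The top crop shows the spanner ring at crop (107,428) and the jaw end at (445,420). The empty peg runs from root (305,120) to tip (304,168), and the brush hangs on the left peg at (130,190). The silver roller in the tray is at crop (660,118). In the side crop the peg runs (280,172)–(348,138) and the ring is at (520,155). Now I'll localise them.

```bash
cat > h.py <<'E'
import numpy as np,pickle,cv2
from scipy.optimize import least_squares
C={n:pickle.load(open(n+".pkl","rb")) for n in("top","side")}
def proj(n,X):
    d=C[n];c=np.atleast_2d(X)@np.array(d["R"]).T+d["t"];p=c@np.array(d["camera_matrix"]).T
    return p[:,:2]/p[:,2:]
def onz(n,p,z):
    d=C[n];R=np.array(d["R"]);o=-R.T@d["t"];v=R.T@np.linalg.inv(d["camera_matrix"])@[p[0],p[1],1]
    return o+v*(z-o[2])/v[2]
def tri(pt,ps):
    return least_squares(lambda X:np.r_[proj("top",X)[0]-pt,proj("side",X)[0]-ps],[.5,.1,.1]).x
E
python3 - <<'E'
from h import *
np.set_printoptions(precision=4,suppress=True)
A=lambda u,v:np.array([150+(u+.5)/5-.5,155+(v+.5)/5-.5])
B=lambda u,v:np.array([260+(u+.5)/7-.5,180+(v-299.5)/7-.5])
Cc=lambda u,v:np.array([350+(u-519.5)/4-.5,180+(v+.5)/4-.5])
S=lambda u,v:np.array([195+(u+.5)/5.3-.5,225+(v+.5)/5.3-.5])
print("peg root",tri(A(305,120),S(280,172)),onz("top",A(305,120),.25),onz("side",S(280,172),.25))
print("peg tip",tri(A(304,168),S(348,138)),onz("top",A(304,166),.2815))
print("brush peg root z.25",onz("side",S(232,375),.25)); print("brush tip",onz("side",S(302,347),.2815),onz("top",A(132,215),.2815))
print("foot",[onz("top",A(*p),.01)[:2] for p in((455,18),(500,180),(175,278))])
print("bar ends z.267",onz("top",A(18,192),.267),onz("side",S(288,38),.267), onz("top",A(390,92),.25))
r=onz("top",B(107,428),.0655);j=onz("top",B(445,420),.0655);print("ring",r,onz("side",S(520,155),.0655),"jaw",j,"len",np.linalg.norm(r-j))
print("V bottom edge ends",onz("top",B(208,503),.062),onz("top",B(335,490),.062),onz("top",B(268,497),.05),onz("top",B(260,363),.05))
print("foot",[onz("top",B(*p),.012)[:2] for p in((195,325),(305,312),(343,548),(222,565))])
a=onz("top",Cc(662,52),.027);b=onz("top",Cc(657,188),.027);print("roller",a,b,(a+b)/2,np.linalg.norm(a-b),onz("top",Cc(660,118),.027),"side",onz("side",(349,182),.027))
E
```

```text
peg root [0.591  0.2619 0.2474] [0.5907 0.2611 0.25  ] [0.5898 0.2635 0.25  ]
peg tip [0.5575 0.2524 0.278 ] [0.5566 0.2509 0.2815]
brush peg root z.25 [0.5567 0.3668 0.25  ]
brush tip [0.5239 0.36   0.2815] [0.5247 0.355  0.2815]
foot [array([0.7129, 0.2219]), array([0.5874, 0.1828]), array([0.5089, 0.4263])]
bar ends z.267 [0.5398 0.4324 0.267 ] [0.6168 0.2031 0.267 ] [0.6096 0.2079 0.25  ]
ring [0.5542 0.0786 0.0655] [0.5545 0.0812 0.0655] jaw [ 0.561  -0.098   0.0655] len 0.17675262268538378
V bottom edge ends [0.5159 0.0252 0.062 ] [ 0.5237 -0.041   0.062 ] [ 0.5207 -0.0053  0.05  ] [0.592  0.0005 0.05  ]
foot [array([0.618, 0.039]), array([ 0.626 , -0.0209]), array([ 0.4971, -0.044 ]), array([0.487 , 0.0212])]
roller [ 0.5847 -0.3318  0.027 ] [ 0.4565 -0.3265  0.027 ] [ 0.5206 -0.3292  0.027 ] 0.1283452553055639 [ 0.5222 -0.3297  0.027 ] side [ 0.516  -0.3232  0.027 ]
```

>>> {"api": "move_arm", "payload": {
  "steps": [
    {"spin":-0.142},
    {"spin":-0.142},
    {"spin":-0.142},
    {"spin":-0.142},
    {"spin":-0.142},
    {"spin":-0.142},
    {"spin":-0.142},
    {"spin":-0.142},
    {"dx":3.9,"dy":2.1,"dz":0.7},
    {"dx":3.9,"dy":2.1,"dz":0.7},
    {"dx":3.9,"dy":2.1,"dz":0.7},
    {"dx":3.9,"dy":2.1,"dz":0.7}
  ],
  "claw": 5,
  "squeeze": 3
}}

```text
$.steps[0]: bad value
```

>>> {"api": "move_arm", "payload": {
  "steps": [
    {"dx":3.9,"dy":2.1,"dz":0.7},
    {"dx":3.9,"dy":2.1,"dz":0.7},
    {"dx":3.9,"dy":2.1,"dz":0.7},
    {"dx":3.9,"dy":2.1,"dz":0.7},
    {"dx":3.9,"dy":2.1,"dz":0.7},
    {"dx":3.9,"dy":2.1,"dz":0.7},
    {"dx":3.9,"dy":2.1,"dz":0.7},
    {"dx":3.9,"dy":2.1,"dz":0.7},
    {"dx":3.5,"dy":2.1,"dz":0.7},
    {},
    {}
  ]
}}

```text
$.steps[0]: bad value
```

```bash
cat >> h.py <<'E'
from scipy.spatial.transform import Rotation as Ro
np.set_printoptions(precision=4,suppress=True)
def rel(pos,a,st=None):
    "remaining spin (rad), then shift in cm along tool axes after the spin"
    from bench import telemetry
    s=st or telemetry.read_state()
    x=Ro.from_quat(s["eef_rot"]).as_matrix()[:,0];a0=np.arctan2(x[1],x[0])
    D=np.array(pos)-s["ee_pos"]
    f=lambda a:np.array([D[0]*np.cos(a)+D[1]*np.sin(a),D[0]*np.sin(a)-D[1]*np.cos(a),-D[2]])*100
    print("t",s["time"],"pos",np.array(s["ee_pos"]),"a",a0,"spin",a0-a,"after",f(a),"before",f(a0),"F",np.array(s["ft_force"]),s["width"],s["grip_force"],"q",np.array(s["joint_positions"]))
E
python3 -c "
from h import *
rel([.557,0,.2295],1.609)"
```

```text
t 0.1 pos [ 0.2823 -0.5575  0.404 ] a 0.46879535628325586 spin -1.1402046437167441 after [54.6559 29.5779 17.4519] before [ 49.6919 -37.3208  17.4519] F [ 0.1864 -0.1068  0.1115] 0.08682710905782802 0.0 q [ 1.0794  0.3328 -0.0647  1.4609  0.0216  1.3499 -0.0885]
```

>>> {"api": "move_arm", "payload": {
  "steps": [
    {"dx":0,"dy":0,"dz":0,"spin":-0.142},
    {"dx":0,"dy":0,"dz":0,"spin":-0.142},
    {"dx":0,"dy":0,"dz":0,"spin":-0.142},
    {"dx":0,"dy":0,"dz":0,"spin":-0.142},
    {"dx":0,"dy":0,"dz":0,"spin":-0.142},
    {"dx":0,"dy":0,"dz":0,"spin":-0.142},
    {"dx":0,"dy":0,"dz":0,"spin":-0.142},
    {"dx":0,"dy":0,"dz":0,"spin":-0.142},
    {"dx":3.9,"dy":2.1,"dz":0.7,"spin":0},
    {"dx":3.9,"dy":2.1,"dz":0.7,"spin":0},
    {"dx":3.9,"dy":2.1,"dz":0.7,"spin":0},
    {"dx":3.9,"dy":2.1,"dz":0.7,"spin":0}
  ],
  "claw": 5,
  "squeeze": 3
}}

```text
time: 1.3
ee_pos: [0.3614, -0.3971, 0.3762]
eef_rot: [0.695, 0.719, -0.0, -0.0]
ft_force: [0.8, -0.8, -0.6]
width: 0.0498
grip_force: 0.0
```

>>> {"api": "move_arm", "payload": {
  "steps": [
    {"dx":3.9,"dy":2.1,"dz":0.7,"spin":0},
    {"dx":3.9,"dy":2.1,"dz":0.7,"spin":0},
    {"dx":3.9,"dy":2.1,"dz":0.7,"spin":0},
    {"dx":3.9,"dy":2.1,"dz":0.7,"spin":0},
    {"dx":3.9,"dy":2.1,"dz":0.7,"spin":0},
    {"dx":3.9,"dy":2.1,"dz":0.7,"spin":0},
    {"dx":3.9,"dy":2.1,"dz":0.7,"spin":0},
    {"dx":3.9,"dy":2.1,"dz":0.7,"spin":0},
    {"dx":3.5,"dy":2.1,"dz":0.7,"spin":0},
    {"dx":0,"dy":0,"dz":0,"spin":0},
    {"dx":0,"dy":0,"dz":0,"spin":0}
  ]
}}

```text
time: 2.4
ee_pos: [0.5382, -0.0448, 0.3132]
eef_rot: [0.694, 0.72, -0.0, -0.001]
ft_force: [0.0, -0.9, 0.7]
width: 0.05
grip_force: 0.0
```

```bash
python3 -c "
from h import *
rel([.557,0,.2295],1.609)"
```

```text
t 2.4 pos [ 0.5382 -0.0448  0.3132] a 1.6068887030464485 spin -0.0021112969535515003 after [4.403  2.0543 8.3688] before [4.4073 2.045  8.3688] F [ 0.039  -0.9075  0.6775] 0.04998279607731066 0.0 q [ 0.5332  0.278  -0.6135  1.7745  0.1738  1.1447 -0.0986]
```

>>> {"api": "move_arm", "payload": {
  "steps": [
    {"dx":2.2,"dy":1.02,"dz":2,"spin":0},
    {"dx":2.2,"dy":1.02,"dz":2,"spin":0},
    {"dx":0,"dy":0,"dz":1,"spin":0},
    {"dx":0,"dy":0,"dz":0,"spin":0},
    {"dx":0,"dy":0,"dz":0,"spin":0}
  ]
}}

```text
time: 2.9
ee_pos: [0.5569, -0.0027, 0.2641]
eef_rot: [0.696, 0.718, -0.0, 0.0]
ft_force: [0.3, -0.3, -0.2]
width: 0.0501
grip_force: 0.0
```

Run:
```python
from h import *
from bench import imaging
rel([.557,0,.24],1.609)
d=imaging.camera("side");im=d["img"][:,:,::-1]
a=cv2.resize(im[200:280,260:340],None,fx=6,fy=6,interpolation=cv2.INTER_CUBIC)
cv2.imwrite("pics/s2.png",a)
```

```text
t 2.9 pos [ 0.5569 -0.0027  0.2641] a 1.602647717777405 spin -0.006352282222594985 after [0.2676 0.0198 2.4082] before [0.2677 0.0181 2.4082] F [ 0.3055 -0.3252 -0.2386] 0.05008900312022041 0.0 q [ 0.4403  0.3745 -0.6141  1.7776  0.2442  1.0663 -0.2285]
```

View pics/s2.png

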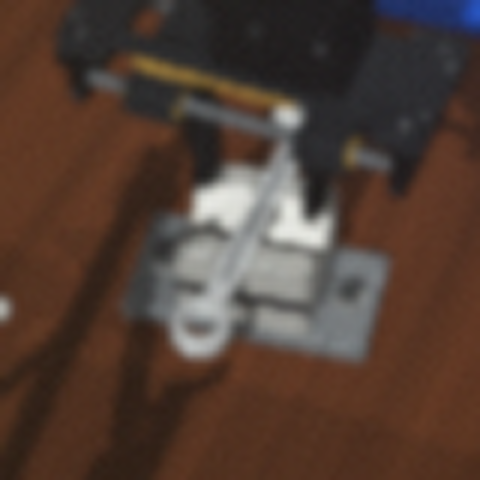

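The fingers at crop (205,165) and (315,205) straddle the shank. Lowering and closing gently, so the jaw can sag during the lift.

>>> {"api": "move_arm", "payload": {
  "steps": [
    {"dx":0.25,"dy":0,"dz":0.8,"spin":-0.006},
    {"dx":0,"dy":0,"dz":0.8,"spin":0},
    {"dx":0,"dy":0,"dz":0.8,"spin":0},
    {"dx":0,"dy":0,"dz":0,"spin":0},
    {"dx":0,"dy":0,"dz":0,"spin":0}
  ]
}}

```text
time: 3.45
ee_pos: [0.5576, -0.0003, 0.2401]
eef_rot: [0.693, 0.721, -0.0, 0.002]
ft_force: [1.8, -6.6, 7.2]
width: 0.0503
grip_force: 5.2
```

>>> {"api": "move_arm", "payload": {
  "steps": [
    {"dx":0,"dy":0,"dz":0,"spin":0},
    {"dx":0,"dy":0,"dz":0,"spin":0},
    {"dx":0,"dy":0,"dz":0,"spin":0},
    {"dx":0,"dy":0,"dz":0,"spin":0},
    {"dx":0,"dy":0,"dz":0,"spin":0},
    {"dx":0,"dy":0,"dz":0,"spin":0},
    {"dx":0,"dy":0,"dz":0,"spin":0},
    {"dx":0,"dy":0,"dz":0,"spin":0}
  ],
  "claw": 0.5,
  "squeeze": 5
}}

```text
time: 4.25
ee_pos: [0.5569, 0.0006, 0.2394]
eef_rot: [0.693, 0.721, -0.001, 0.0]
ft_force: [0.1, -5.6, 1.9]
width: 0.013
grip_force: 7.7
```

>>> {"api": "move_arm", "payload": {
  "steps": [
    {"dx":0,"dy":0,"dz":-1.5,"spin":0},
    {"dx":0,"dy":0,"dz":-2,"spin":0},
    {"dx":0,"dy":0,"dz":-2,"spin":0},
    {"dx":0,"dy":0,"dz":-2,"spin":0},
    {"dx":0,"dy":0,"dz":-2,"spin":0},
    {"dx":0,"dy":0,"dz":-2,"spin":0},
    {"dx":0,"dy":0,"dz":0,"spin":0},
    {"dx":0,"dy":0,"dz":0,"spin":0}
  ]
}}

```text
time: 5.05
ee_pos: [0.5568, 0.0021, 0.3547]
eef_rot: [0.693, 0.721, 0.0, 0.0]
ft_force: [-0.9, -0.9, -2.0]
width: 0.0132
grip_force: 5.0
```

Run:
```python
from h import *
from bench import imaging
rel([.557,0,.24],1.609)
o=[]
for n,(x,y) in(("side",(230,130)),("top",(240,150))):
    d=imaging.camera(n)["img"][:,:,::-1]
    o.append(cv2.resize(d[y:y+120,x:x+130],None,fx=3,fy=3,interpolation=cv2.INTER_CUBIC))
cv2.imwrite("pics/lift.png",np.hstack(o))
```

```text
t 5.05 pos [0.5568 0.0021 0.3547] a 1.6113782952477196 spin 0.0023782952477195973 after [-0.2056  0.0108 11.4692] before [-0.2056  0.0103 11.4692] F [-0.8996 -0.9294 -2.0381] 0.01318249768121549 4.99992772936821 q [ 0.4637  0.2801 -0.6424  1.6842  0.1761  1.2354 -0.1776]
```

View pics/lift.png

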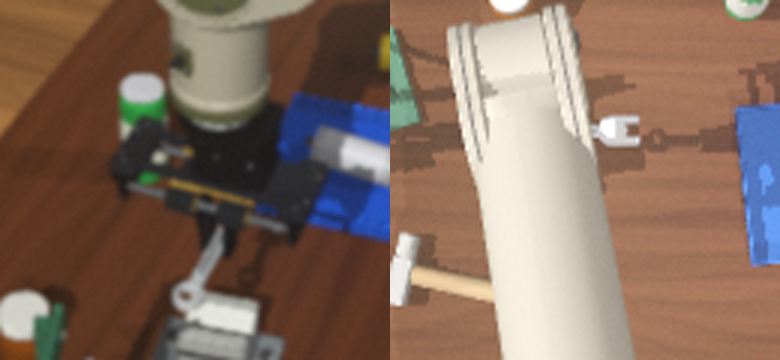

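The side half shows the spanner held at the shank with its ring at crop (186,295). In the top half the jaw end is at (640,130). Working out the tilt from these.

Run:
```python
from h import *
m=np.array([.5568,.0007,.1808]);x=np.array([-.04,.999,0]);z=np.array([0,0,1])
for t in range(-30,61,10):
    k=np.radians(t);u=x*np.cos(k)+z*np.sin(k);print(t,proj("side",m+.08*u)[0],proj("top",m-.095*u)[0])
```

```text
-30 [294.162  234.7843] [318.3108 190.6503]
-20 [293.3362 233.3784] [320.4839 191.2409]
-10 [292.7966 231.1748] [321.7844 191.879 ]
0 [292.5693 228.2248] [322.2043 192.5425]
10 [292.67   224.6106] [321.7647 193.2103]
20 [293.1024 220.4442] [320.511  193.8629]
30 [293.8567 215.8642] [318.5079 194.4824]
40 [294.9097 211.0301] [315.8348 195.0531]
50 [296.2254 206.1148] [312.5821 195.5616]
60 [297.7564 201.2957] [308.8475 195.9966]
```

The tilt is about 0 degrees. I'll loosen the grip to 3 N close above the block to let the jaw sag.

>>> {"api": "move_arm", "payload": {
  "steps": [
    {"dx":0,"dy":0,"dz":3,"spin":0},
    {"dx":0,"dy":0,"dz":3,"spin":0},
    {"dx":0,"dy":0,"dz":0,"spin":0},
    {"dx":0,"dy":0,"dz":0,"spin":0}
  ]
}}

```text
time: 5.55
ee_pos: [0.5568, 0.0017, 0.2945]
eef_rot: [0.693, 0.721, -0.0, -0.001]
ft_force: [-0.2, 0.2, -1.3]
width: 0.0128
grip_force: 5.0
```

>>> {"api": "move_arm", "payload": {
  "steps": [
    {"dx":0,"dy":0,"dz":0,"spin":0},
    {"dx":0,"dy":0,"dz":0,"spin":0},
    {"dx":0,"dy":0,"dz":-1,"spin":0},
    {"dx":0,"dy":0,"dz":0,"spin":0},
    {"dx":0,"dy":0,"dz":0,"spin":0}
  ],
  "squeeze": 3
}}

```text
time: 6.05
ee_pos: [0.5572, 0.0016, 0.3056]
eef_rot: [0.693, 0.721, 0.0, 0.001]
ft_force: [-0.7, 0.7, -1.7]
width: 0.0131
grip_force: 3.0
```

```bash
cat >> h.py <<'E'
def spanner_pics(name,ys=(200,130),yt=(240,150)):
    from bench import imaging
    o=[]
    for n,(x,y) in(("side",ys),("top",yt)):
        d=imaging.camera(n)["img"][:,:,::-1]
        o.append(cv2.resize(d[y:y+120,x:x+130],None,fx=3,fy=3,interpolation=cv2.INTER_CUBIC))
    cv2.imwrite(name,np.hstack(o))
def ringz(px,pos_xy_dir):
    pass
E
python3 - <<'E'
from h import *
from bench import imaging
rel([.557,0,.24],1.609)
m=np.array([.5568,.0007,0.1221-.0013]);x=np.array([-.04,.999,0]);z=np.array([0,0,1])
from bench import telemetry
m[2]=telemetry.read_state()["ee_pos"][2]-.1739
for t in range(-20,81,10):
    k=np.radians(t);u=x*np.cos(k)+z*np.sin(k);print(t,proj("side",m+.08*u)[0],proj("top",m-.095*u)[0])
# bright spanner mask below gripper vs. background: find jaw end in the top image
im=imaging.camera("top")["img"].astype(int)
r=im[180:205,300:335];m2=(r.min(2)>150);ys,xs=np.nonzero(m2);print("jaw px max",xs.max()+300 if len(xs) else None,len(xs), ys.mean()+180 if len(xs) else None)
cv2.imwrite("pics/raw_top.png",imaging.camera("top")["img"][:,:,::-1]);cv2.imwrite("pics/raw_side.png",imaging.camera("side")["img"][:,:,::-1])
E
```

```text
t 6.05 pos [0.5572 0.0016 0.3056] a 1.6107856160795977 spin 0.0017856160795977072 after [-0.1637 -0.0216  6.5596] before [-0.1636 -0.0219  6.5596] F [-0.6543  0.7375 -1.7159] 0.01313306317767165 2.9999632602050497 q [ 0.4514  0.3279 -0.6322  1.739   0.2114  1.1419 -0.2037]
-20 [293.5343 244.3332] [320.5046 193.2468]
-10 [293.011  242.2897] [321.7555 193.8357]
0 [292.7915 239.5114] [322.16   194.4497]
10 [292.8911 236.0751] [321.7373 195.0691]
20 [293.3129 232.0866] [320.5297 195.6756]
30 [294.0473 227.678 ] [318.5989 196.2527]
40 [295.0717 223.002 ] [316.0208 196.7856]
50 [296.3512 218.225 ] [312.8821 197.2614]
60 [297.84   213.5186] [309.2773 197.6695]
70 [299.4836 209.051 ] [305.3059 198.0009]
80 [301.2224 204.9782] [301.0711 198.2487]
jaw px max 312 175 192.30285714285714
```

Run:
```python
import cv2,numpy as np
t=cv2.imread("pics/raw_top.png");s=cv2.imread("pics/raw_side.png")
R=lambda a:cv2.resize(a,None,fx=4,fy=4,interpolation=cv2.INTER_CUBIC)
cv2.imwrite("pics/sag.png",np.hstack([R(s[190:270,255:355]),R(t[160:240,260:360])]))
```

```text
(no output)
```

View pics/sag.png

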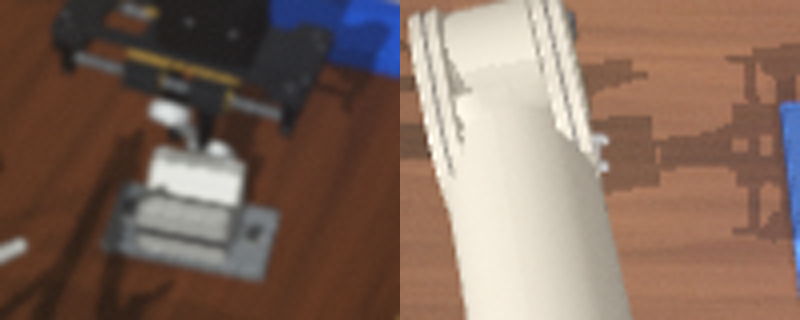

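The spanner sagged. The ring at side crop (168,112) and the jaw end at top crop (603,155) give a tilt of about 55 degrees. That is too steep for the gripper body to clear the peg tip. I'll regrip at 5 N and press the jaw on free bench to bring the tilt back to about 32 degrees.

>>> {"api": "move_arm", "payload": {
  "steps": [
    {"dx":0,"dy":0,"dz":0,"spin":0},
    {"dx":0,"dy":0,"dz":-1,"spin":0},
    {"dx":-1.6,"dy":0,"dz":-1,"spin":0},
    {"dx":-3,"dy":0,"dz":0,"spin":0},
    {"dx":-3,"dy":0,"dz":0,"spin":0},
    {"dx":-3,"dy":0,"dz":0,"spin":0},
    {"dx":-1,"dy":0,"dz":1,"spin":0},
    {"dx":0,"dy":0,"dz":1,"spin":0},
    {"dx":0,"dy":0,"dz":1,"spin":0},
    {"dx":0,"dy":0,"dz":0,"spin":0},
    {"dx":0,"dy":0,"dz":0,"spin":0}
  ],
  "squeeze": 5
}}

```text
time: 7.3
ee_pos: [0.5616, -0.1129, 0.2946]
eef_rot: [0.692, 0.722, 0.0, -0.0]
ft_force: [0.5, -0.5, -2.0]
width: 0.0128
grip_force: 5.0
```

Run:
```python
from h import *
from bench import imaging,telemetry
rel([.557,-.115,.228],1.609)
cv2.imwrite("pics/j_side.png",imaging.camera("side")["img"][:,:,::-1]);cv2.imwrite("pics/j_top.png",imaging.camera("top")["img"][:,:,::-1])
```

```text
t 7.3 pos [ 0.5616 -0.1129  0.2946] a 1.6128356943389361 spin 0.0038356943389361575 after [-0.1934 -0.4716  6.6573] before [-0.1916 -0.4723  6.6573] F [ 0.4709 -0.4614 -1.9843] 0.01283595725251684 4.999299849077943 q [ 0.592   0.3629 -0.5692  1.7104  0.2124  1.131   0.0032]
```

>>> {"api": "move_arm", "payload": {
  "steps": [
    {"dx":0,"dy":0,"dz":1.2,"spin":0},
    {"dx":0,"dy":0,"dz":1.2,"spin":0},
    {"dx":0,"dy":0,"dz":0.8,"spin":0},
    {"dx":0,"dy":0,"dz":0.7,"spin":0},
    {"dx":0,"dy":0,"dz":0.7,"spin":0},
    {"dx":0,"dy":0,"dz":0.7,"spin":0},
    {"dx":0,"dy":0,"dz":0.7,"spin":0},
    {"dx":0,"dy":0,"dz":0.6,"spin":0},
    {"dx":0,"dy":0,"dz":0,"spin":0},
    {"dx":0,"dy":0,"dz":0,"spin":0}
  ]
}}

```text
time: 8.4
ee_pos: [0.5615, -0.1146, 0.2285]
eef_rot: [0.693, 0.721, -0.0, -0.0]
ft_force: [-0.6, -0.1, -0.9]
width: 0.0129
grip_force: 5.0
```

>>> {"api": "move_arm", "payload": {
  "steps": [
    {"dx":0,"dy":0,"dz":0,"spin":0},
    {"dx":0,"dy":0,"dz":0,"spin":0},
    {"dx":0,"dy":0,"dz":-3,"spin":0},
    {"dx":0,"dy":0,"dz":-4,"spin":0},
    {"dx":0,"dy":0,"dz":-4,"spin":0},
    {"dx":0,"dy":0,"dz":-4,"spin":0},
    {"dx":0,"dy":0,"dz":0,"spin":0},
    {"dx":0,"dy":0,"dz":0,"spin":0}
  ],
  "squeeze": 25
}}

```text
time: 9.2
ee_pos: [0.5616, -0.1143, 0.3796]
eef_rot: [0.693, 0.721, 0.0, 0.001]
ft_force: [0.0, 0.1, -2.5]
width: 0.0121
grip_force: 25.0
```

Run:
```python
from h import *
from bench import imaging,telemetry
st=telemetry.read_state(); rel([.49,.23,.405],.314,st)
m=np.array(st["ee_pos"])-[0,0,.1739];x=np.array([-.04,.999,0]);z=np.array([0,0,1])
for t in range(0,71,10):
    k=np.radians(t);u=x*np.cos(k)+z*np.sin(k);print(t,proj("side",m+.08*u)[0],proj("top",m-.095*u)[0])
s=imaging.camera("side")["img"][:,:,::-1];t=imaging.camera("top")["img"][:,:,::-1]
c=np.round(proj("side",m)[0]).astype(int);e=np.round(proj("top",m)[0]).astype(int);print(c,e)
R=lambda a:cv2.resize(a,None,fx=4,fy=4,interpolation=cv2.INTER_CUBIC)
cv2.imwrite("pics/tilt.png",np.hstack([R(s[c[1]-50:c[1]+50,c[0]-50:c[0]+50]),R(t[e[1]-50:e[1]+50,e[0]-40:e[0]+60])]))
```

```text
t 9.2 pos [ 0.5616 -0.1143  0.3796] a 1.6106217885738865 spin 1.2966217885738864 after [  3.8207 -34.961   -2.5437] before [34.6896 -5.7878 -2.5437] F [ 0.0067  0.1465 -2.5207] 0.012110187133295742 24.99920904636383 q [ 0.611   0.287  -0.5847  1.6134  0.1642  1.2887  0.0394]
0 [307.2638 194.8903] [357.1881 190.5616]
10 [307.4614 191.2127] [356.2796 191.2683]
20 [307.9546 187.0573] [354.5677 191.9577]
30 [308.7308 182.5628] [352.1302 192.611 ]
40 [309.7655 177.8856] [349.0578 193.2118]
50 [311.0233 173.1921] [345.4502 193.746 ]
60 [312.4591 168.6507] [341.4131 194.2018]
70 [314.021  164.4226] [337.0553 194.5696]
[317 178] [328 191]
```

View pics/tilt.png

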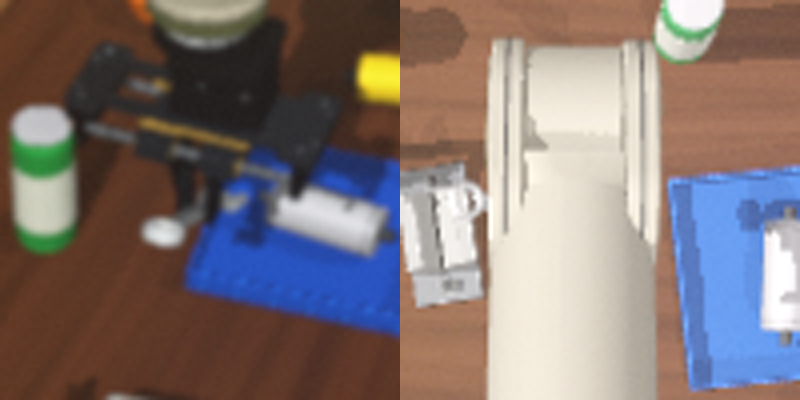

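The side half shows the ring at crop (163,232). In the top half the ring peeks out at (468,205). Triangulating it relative to the TCP.

Run:
```python
from h import *
X=tri(np.array([304.9,192.1]),np.array([307.6,186.]));print(X, proj("top",X),proj("side",X))
T=np.array([.5616,-.1143,.3796]);d=X-T;a=1.6106
print("tool-frame ring dx,dy,up", d[0]*np.cos(a)+d[1]*np.sin(a), d[0]*np.sin(a)-d[1]*np.cos(a), d[2])
m=T-[0,0,.1739]
for t in (15,20,25,30,35):
    k=np.radians(t);u=np.array([-.04*np.cos(k),np.cos(k),np.sin(k)]);print(t,m+.08*u,proj("top",m+.08*u)[0],proj("side",m+.08*u)[0])
```

```text
[ 0.5565 -0.0379  0.2384] [[304.6672 191.1219]] [[308.4829 186.196 ]]
tool-frame ring dx,dy,up 0.0764949724887853 -0.002048776298614767 -0.14122961822287317
15 [ 0.5585 -0.037   0.2264] [304.5554 191.0202] [307.6728 189.202 ]
20 [ 0.5586 -0.0391  0.2331] [305.1178 190.715 ] [307.9561 187.0722]
25 [ 0.5587 -0.0418  0.2395] [305.8681 190.411 ] [308.3105 184.8571]
30 [ 0.5588 -0.045   0.2457] [306.8032 190.1109] [308.7332 182.5761]
35 [ 0.559  -0.0488  0.2516] [307.9181 189.8172] [309.2207 180.2491]
```

>>> {"api": "move_arm", "payload": {
  "steps": [
    {"dx":0,"dy":0,"dz":-0.7,"spin":0.144},
    {"dx":0,"dy":0,"dz":-0.7,"spin":0.144},
    {"dx":0,"dy":0,"dz":-0.7,"spin":0.144},
    {"dx":0,"dy":0,"dz":-0.7,"spin":0.144},
    {"dx":0,"dy":0,"dz":-0.7,"spin":0.144},
    {"dx":0,"dy":0,"dz":-0.7,"spin":0.144},
    {"dx":0,"dy":0,"dz":-0.7,"spin":0.144},
    {"dx":0,"dy":0,"dz":-0.7,"spin":0.144},
    {"dx":0,"dy":0,"dz":-0.7,"spin":0.144},
    {"dx":0,"dy":0,"dz":0,"spin":0}
  ]
}}

```text
time: 10.3
ee_pos: [0.5616, -0.1143, 0.4411]
eef_rot: [0.988, 0.156, -0.0, -0.0]
ft_force: [0.8, 0.4, -1.6]
width: 0.0122
grip_force: 25.0
```

>>> {"api": "move_arm", "payload": {
  "steps": [
    {"dx":0,"dy":-3.5,"dz":0,"spin":0},
    {"dx":0,"dy":-3.5,"dz":0,"spin":0},
    {"dx":0,"dy":-3.5,"dz":0,"spin":0},
    {"dx":0,"dy":-3.5,"dz":0,"spin":0},
    {"dx":0,"dy":-3.5,"dz":0,"spin":0},
    {"dx":0,"dy":-3.5,"dz":0,"spin":0},
    {"dx":0,"dy":-3.5,"dz":0,"spin":0},
    {"dx":0,"dy":-3.5,"dz":0,"spin":0},
    {"dx":0,"dy":-3.5,"dz":0,"spin":0},
    {"dx":0,"dy":0,"dz":0,"spin":0},
    {"dx":0,"dy":0,"dz":0,"spin":0}
  ]
}}

```text
time: 11.4
ee_pos: [0.4637, 0.1856, 0.4407]
eef_rot: [0.987, 0.159, -0.001, 0.0]
ft_force: [0.3, -0.4, -2.7]
width: 0.0125
grip_force: 25.0
```

```bash
python3 -c "
from h import *
rel([.459,.219,.446],.314)"
```

```text
t 11.4 pos [0.4637 0.1856 0.4407] a 0.3203009309645503 spin 0.006300930964550311 after [ 0.5839 -3.3179 -0.531 ] before [ 0.6048 -3.3141 -0.531 ] F [ 0.3335 -0.4249 -2.6912] 0.012545929061116609 24.999064207077026 q [ 0.1811  0.0832 -0.6826  1.6987  0.0533  1.38   -1.7605]
```

>>> {"api": "move_arm", "payload": {
  "steps": [
    {"dx":0.3,"dy":-1.7,"dz":-0.3,"spin":0.006},
    {"dx":0.3,"dy":-1.6,"dz":-0.2,"spin":0},
    {"dx":0,"dy":0,"dz":0,"spin":0},
    {"dx":0,"dy":0,"dz":0,"spin":0}
  ]
}}

```text
time: 11.8
ee_pos: [0.4601, 0.2173, 0.446]
eef_rot: [0.988, 0.154, -0.001, 0.0]
ft_force: [0.2, -0.9, -1.5]
width: 0.0124
grip_force: 25.0
```

Run:
```python
from h import *
from bench import imaging,telemetry
rel([.459,.219,.446],.314)
s=imaging.camera("side")["img"][:,:,::-1];t=imaging.camera("top")["img"][:,:,::-1]
print(proj("side",[.529,.242,.303]),proj("top",[.529,.242,.303]))
cv2.imwrite("pics/a_s.png",s);cv2.imwrite("pics/a_t.png",t)
R=lambda a:cv2.resize(a,None,fx=8,fy=8,interpolation=cv2.INTER_CUBIC)
cv2.imwrite("pics/appr.png",np.hstack([R(s[215:285,230:280]),R(t[145:215,190:240])]))
```

```text
t 11.8 pos [0.4601 0.2173 0.446 ] a 0.3094055116599918 spin -0.004594488340008196 after [-0.0538 -0.1932  0.0039] before [-0.0547 -0.1929  0.0039] F [ 0.1706 -0.9231 -1.5208] 0.012419665135484407 24.999107122421265 q [ 0.1361  0.1079 -0.7096  1.6674  0.0715  1.3938 -1.8447]
[[272.8904 244.7064]] [[210.8024 195.8412]]
```

View pics/appr.png

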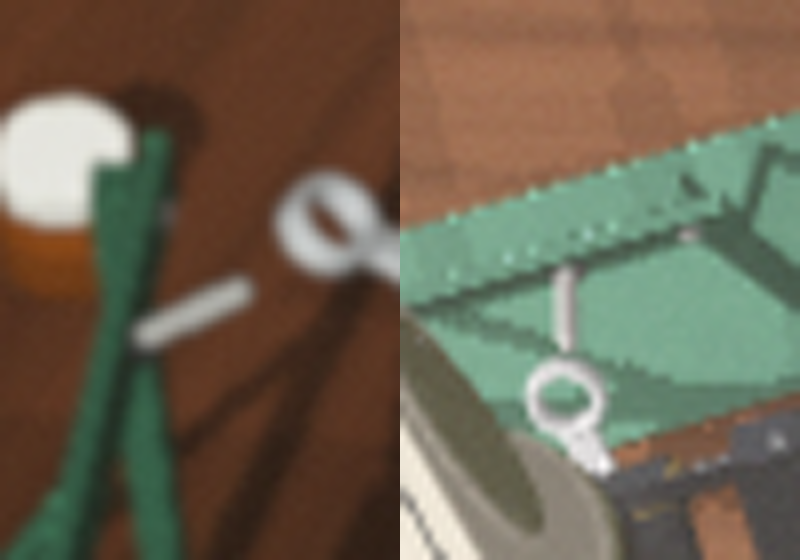

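The side half shows the ring at crop (331,222) and the peg from root (140,337) to tip (252,287). The top half shows the ring at (567,398) and the peg from (567,270) to (568,348).

Run:
```python
from h import *
S=lambda u,v:np.array([230+(u+.5)/8-.5,215+(v+.5)/8-.5]);T=lambda u,v:np.array([190+(u-399.5)/8-.5,145+(v+.5)/8-.5])
g=tri(T(567,398),S(331,222));ro=tri(T(567,270),S(140,337));ti=tri(T(568,348),S(252,287))
print(g,ro,ti,np.linalg.norm(ti-ro),(ti-ro)/np.linalg.norm(ti-ro))
a=.3094;ex=np.array([np.cos(a),np.sin(a),0]);ey=np.array([np.sin(a),-np.cos(a),0])
for p,n in((g,"ring-TCP"),):
    d=p-[.4601,.2173,.446];print(n,d@ex,d@ey,d[2])
d=np.array([-.951*.766,-.309*.766,.643])
for L in(.065,.049,.03,.015):
    D=(ti-(.049-L)*d)-g;print(L,"shift cm dx dy dz",D@ex*100,D@ey*100,-D[2]*100)
for n,X in(("t",g),("s",g)):print(proj("top" if n=="t" else "side",X))
```

```text
[0.5335 0.2417 0.3091] [0.5918 0.262  0.2487] [0.5567 0.2514 0.2783] 0.04715782414088141 [-0.7445 -0.2258  0.6282]
ring-TCP 0.07733823721193651 -0.0008741283095431518 -0.13689408343361953
0.065 shift cm dx dy dz 1.2767077693788906 -0.21406444178633283 2.0486869578331124
0.049 shift cm dx dy dz 2.5022215698040973 -0.21989862680881672 3.0774869578331145
0.03 shift cm dx dy dz 3.957519207809036 -0.22682672152301125 4.299186957833112
0.015 shift cm dx dy dz 5.106438395707668 -0.23229626998158875 5.263686957833114
[[210.383 194.099]]
[[271.1042 242.3541]]
```

>>> {"api": "move_arm", "payload": {
  "steps": [
    {"dx":0.64,"dy":-0.2,"dz":1.0,"spin":0},
    {"dx":0.64,"dy":0,"dz":1.05,"spin":0},
    {"dx":0,"dy":0,"dz":0,"spin":0},
    {"dx":0.46,"dy":0,"dz":0.39,"spin":0},
    {"dx":0.46,"dy":0,"dz":0.39,"spin":0},
    {"dx":0.46,"dy":0,"dz":0.39,"spin":0},
    {"dx":0,"dy":0,"dz":0,"spin":0}
  ]
}}

```text
time: 12.6
ee_pos: [0.4848, 0.2284, 0.4139]
eef_rot: [0.988, 0.154, -0.0, -0.0]
ft_force: [0.1, 0.8, -2.4]
width: 0.0124
grip_force: 25.0
```

```bash
python3 -c "
from h import *
rel([.4601,.2173,.446],.3094)
from bench import imaging
for n in('side','top'): cv2.imwrite('pics/i_'+n+'.png',imaging.camera(n)['img'][:,:,::-1])"
```

```text
t 12.6 pos [0.4848 0.2284 0.4139] a 0.30867989082201003 spin -0.0007201091779899804 after [-2.6963  0.3064 -3.2133] before [-2.6961  0.3084 -3.2133] F [ 0.0649  0.7781 -2.369 ] 0.012414185466357204 24.999286830425262 q [ 0.1048  0.1959 -0.7086  1.6531  0.13    1.3414 -1.8862]
```

>>> {"api": "move_arm", "payload": {
  "steps": [
    {"dx":0.41,"dy":0,"dz":0.35,"spin":0},
    {"dx":0.41,"dy":0,"dz":0.35,"spin":0},
    {"dx":0.41,"dy":0,"dz":0.35,"spin":0},
    {"dx":0,"dy":0,"dz":0,"spin":0}
  ]
}}

```text
time: 13.1
ee_pos: [0.4965, 0.2321, 0.4033]
eef_rot: [0.988, 0.154, -0.0, 0.0]
ft_force: [-0.4, 0.3, -1.7]
width: 0.0125
grip_force: 25.0
```

>>> {"api": "move_arm", "payload": {
  "steps": [
    {"dx":0.41,"dy":0,"dz":0.35,"spin":0},
    {"dx":0.41,"dy":0,"dz":0.35,"spin":0},
    {"dx":0,"dy":0,"dz":0,"spin":0},
    {"dx":0,"dy":0,"dz":0,"spin":0}
  ]
}}

```text
time: 13.5
ee_pos: [0.5039, 0.2347, 0.3969]
eef_rot: [0.988, 0.154, -0.0, -0.0]
ft_force: [0.4, 0.4, -1.4]
width: 0.0126
grip_force: 25.0
```

```bash
python3 -c "
from h import *
rel([.4601,.2173,.446],.3094)
from bench import imaging
R=lambda a:cv2.resize(a,None,fx=8,fy=8,interpolation=cv2.INTER_CUBIC)
s=imaging.camera('side')['img'][:,:,::-1];t=imaging.camera('top')['img'][:,:,::-1]
cv2.imwrite('pics/ins.png',np.hstack([R(s[215:285,230:280]),R(t[145:215,190:240])]))"
```

```text
t 13.5 pos [0.5039 0.2347 0.3969] a 0.3088715015383738 spin -0.0005284984616262256 after [-4.706   0.3227 -4.9117] before [-4.7059  0.3252 -4.9117] F [ 0.3645  0.4217 -1.4297] 0.012627334974528422 24.999243021011353 q [ 0.0827  0.2557 -0.7011  1.6284  0.1691  1.3199 -1.9065]
```

No contact felt. A sideways nudge will confirm that the ring encloses the peg.

>>> {"api": "move_arm", "payload": {
  "steps": [
    {"dx":0,"dy":0.5,"dz":0,"spin":0},
    {"dx":0,"dy":0.4,"dz":0,"spin":0},
    {"dx":0,"dy":0,"dz":0,"spin":0}
  ]
}}

```text
time: 13.9
ee_pos: [0.5068, 0.2257, 0.3972]
eef_rot: [0.988, 0.154, 0.0, -0.0]
ft_force: [-1.0, 2.2, -1.7]
width: 0.0127
grip_force: 25.1
```

>>> {"api": "move_arm", "payload": {
  "steps": [
    {"dx":0,"dy":-0.5,"dz":0,"spin":0},
    {"dx":0,"dy":-0.5,"dz":0,"spin":0},
    {"dx":0,"dy":-0.7,"dz":0,"spin":0},
    {"dx":0,"dy":0,"dz":0,"spin":0}
  ]
}}

```text
time: 14.3
ee_pos: [0.5014, 0.2427, 0.3971]
eef_rot: [0.988, 0.154, 0.0, 0.0]
ft_force: [2.3, -4.2, -1.4]
width: 0.0122
grip_force: 25.6
```

>>> {"api": "move_arm", "payload": {
  "steps": [
    {"dx":0,"dy":0.5,"dz":0,"spin":0},
    {"dx":0,"dy":0.3,"dz":0,"spin":0},
    {"dx":0,"dy":0,"dz":0,"spin":0}
  ]
}}

```text
time: 14.6
ee_pos: [0.5041, 0.2342, 0.397]
eef_rot: [0.988, 0.154, -0.0, -0.0]
ft_force: [1.0, -0.2, -1.0]
width: 0.0126
grip_force: 25.0
```

Contact on both sides at about ±8 mm, so the ring encloses the peg. Releasing.

>>> {"api": "move_arm", "payload": {
  "steps": [
    {"dx":0,"dy":0,"dz":0,"spin":0},
    {"dx":0,"dy":0,"dz":0,"spin":0},
    {"dx":0,"dy":0,"dz":0,"spin":0},
    {"dx":0,"dy":0,"dz":0,"spin":0},
    {"dx":0,"dy":0,"dz":0,"spin":0},
    {"dx":0,"dy":0,"dz":0,"spin":0},
    {"dx":0,"dy":0,"dz":0,"spin":0},
    {"dx":0,"dy":0,"dz":0,"spin":0}
  ],
  "claw": 8.7
}}

```text
time: 15.4
ee_pos: [0.5039, 0.2347, 0.397]
eef_rot: [0.988, 0.154, 0.0, 0.0]
ft_force: [0.0, 1.4, 0.5]
width: 0.0689
grip_force: 0.0
```

>>> {"api": "move_arm", "payload": {
  "steps": [
    {"dx":-0.5,"dy":0,"dz":-1,"spin":0},
    {"dx":-1,"dy":0,"dz":-2,"spin":0},
    {"dx":-3,"dy":0,"dz":0,"spin":0},
    {"dx":-3,"dy":0,"dz":0,"spin":0},
    {"dx":-3,"dy":0,"dz":0,"spin":0},
    {"dx":0,"dy":0,"dz":0,"spin":0}
  ]
}}

```text
time: 16.0
ee_pos: [0.4011, 0.2027, 0.428]
eef_rot: [0.988, 0.154, 0.001, 0.001]
ft_force: [0.6, -0.3, 0.8]
width: 0.0867
grip_force: 0.0
```

Run:
```python
from h import *
from bench import imaging
rel([.516,-.329,.30],-.041)
R=lambda a,k:cv2.resize(a,None,fx=k,fy=k,interpolation=cv2.INTER_CUBIC)
s=imaging.camera('side')['img'][:,:,::-1];t=imaging.camera('top')['img'][:,:,::-1]
cv2.imwrite("pics/f_s.png",s);cv2.imwrite("pics/f_t.png",t)
im=np.zeros((600,800,3),np.uint8)
im[:400,:400]=R(s[220:300,225:305],5)           # rack side
im[:400,400:800]=R(t[145:225,170:250],5)          # rack top
im[400:600,:350]=R(t[180:220,270:340],5)        # vblock
im[400:600,350:640]=R(t[185:225,356:414],5)     # roller
cv2.imwrite("pics/hang.png",im)
```

```text
t 16.0 pos [0.4011 0.2027 0.428 ] a 0.309615151843994 spin 0.350615151843994 after [13.66   52.6539 12.8037] before [-5.2564 54.1423 12.8037] F [ 0.6346 -0.293   0.8392] 0.08671736418730008 0.0 q [ 0.1803 -0.0446 -0.7173  1.8295 -0.0274  1.3453 -1.7916]
```

View pics/hang.png

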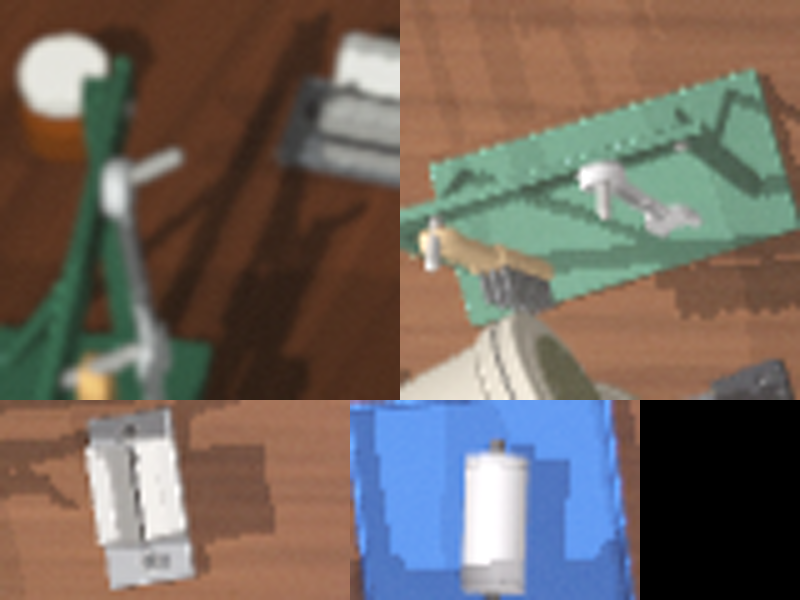

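The spanner hangs by its ring at the peg root (side crop (115,190), jaw end (150,370)), and the brush is undisturbed. The block's lands and foot corners and the roller (body from (497,455) to (493,590)) are clear, so I'll fit both.

Run:
```python
from h import *
V=lambda u,v:np.array([270+(u+.5)/5-.5,180+(v-399.5)/5-.5]);Q=lambda u,v:np.array([356+(u-349.5)/5-.5,185+(v-399.5)/5-.5])
obs=[((32,-65,None),V(90,422)),((-32,-65,None),V(168,408)),((-32,65,None),V(193,575)),((32,65,None),V(112,590)),
     ((32,-35,62),V(88,447)),((32,35,62),V(105,547)),((-32,35,62),V(187,538)),((0,-35,44),V(133,448)),((0,35,44),V(142,545))]
def w(p,l):
    z=p[3] if l[2] is None else l[2]/1e3
    c,s=np.cos(p[2]),np.sin(p[2]) # x_v=(-s,c) y_v=(-c,-s)
    x,y=l[0]/1e3,l[1]/1e3
    return [p[0]-s*x-c*y,p[1]+c*x-s*y,z]
f=lambda p:np.concatenate([proj("top",w(p,l))[0]-o for l,o in obs])
r=least_squares(f,[.557,0,.15,.01],loss="soft_l1");print("block x y yaw zfoot",r.x,"res",np.round(f(r.x),1))
a=onz("top",Q(497,455),.040);b=onz("top",Q(494,591),.040);print("roller",a,b,(a+b)/2,np.arctan2(*(a-b)[[1,0]]),np.linalg.norm(a-b))
```

```text
block x y yaw zfoot [ 0.5548 -0.0025  0.1566  0.0221] res [-0.5 -0.3  0.6  0.2  0.4  0.6 -0.3  0.  -0.   1.  -0.9 -0.2  0.1 -0.9
 -0.1  0.3  0.7 -0.6]
roller [ 0.5717 -0.3291  0.04  ] [ 0.4701 -0.3264  0.04  ] [ 0.5209 -0.3277  0.04  ] -0.026784133627753 0.10167284461588105
```

>>> {"api": "move_arm", "payload": {
  "steps": [
    {"dx":0,"dy":3,"dz":0,"spin":0.115},
    {"dx":0,"dy":3,"dz":0,"spin":0.115},
    {"dx":1,"dy":3.8,"dz":0,"spin":0.114},
    {"dx":1.2,"dy":3.8,"dz":1,"spin":0},
    {"dx":1.2,"dy":3.8,"dz":1,"spin":0},
    {"dx":1.2,"dy":3.8,"dz":1,"spin":0},
    {"dx":1.2,"dy":3.8,"dz":1,"spin":0},
    {"dx":1.2,"dy":3.8,"dz":1,"spin":0},
    {"dx":1.2,"dy":3.8,"dz":1,"spin":0},
    {"dx":1.2,"dy":3.8,"dz":1,"spin":0},
    {"dx":1.2,"dy":3.8,"dz":1,"spin":0},
    {"dx":1.2,"dy":3.8,"dz":1,"spin":0}
  ]
}}

```text
time: 17.3
ee_pos: [0.5286, -0.2399, 0.3363]
eef_rot: [1.0, -0.018, -0.0, 0.0]
ft_force: [1.1, 1.3, 0.7]
width: 0.087
grip_force: 0.0
```

>>> {"api": "move_arm", "payload": {
  "steps": [
    {"dx":0.8,"dy":3.5,"dz":1,"spin":0},
    {"dx":0.8,"dy":3.5,"dz":1,"spin":0},
    {"dx":0,"dy":0,"dz":0,"spin":0},
    {"dx":0,"dy":0,"dz":0,"spin":0}
  ]
}}

```text
time: 17.7
ee_pos: [0.5415, -0.3094, 0.3159]
eef_rot: [1.0, -0.018, -0.001, -0.0]
ft_force: [0.1, 0.7, 0.2]
width: 0.087
grip_force: 0.0
```

```bash
python3 -c "
from h import *
rel([.521,-.328,.20],-.034)"
```

```text
t 17.7 pos [ 0.5415 -0.3094  0.3159] a -0.036639398539208466 spin -0.0026393985392084637 after [-1.9891  1.9326 11.5929] before [-1.984   1.9379 11.5929] F [0.0933 0.6968 0.1537] 0.08701388740049884 0.0 q [ 0.644   0.4028 -0.2529  1.5642  0.1054  1.1896 -1.2364]
```

>>> {"api": "move_arm", "payload": {
  "steps": [
    {"dx":-1,"dy":0.95,"dz":1.5,"spin":0},
    {"dx":-1,"dy":0.95,"dz":1.5,"spin":0},
    {"dx":0,"dy":0,"dz":2,"spin":0},
    {"dx":0,"dy":0,"dz":2,"spin":0},
    {"dx":0,"dy":0,"dz":2,"spin":0},
    {"dx":0,"dy":0,"dz":1.5,"spin":0},
    {"dx":0,"dy":0,"dz":1.2,"spin":0},
    {"dx":0,"dy":0,"dz":0,"spin":0},
    {"dx":0,"dy":0,"dz":0,"spin":0}
  ]
}}

```text
time: 18.6
ee_pos: [0.5209, -0.3267, 0.2006]
eef_rot: [1.0, -0.017, 0.0, 0.0]
ft_force: [0.2, 0.2, 0.8]
width: 0.0869
grip_force: 0.0
```

>>> {"api": "move_arm", "payload": {
  "steps": [
    {"dx":0,"dy":0,"dz":0,"spin":0},
    {"dx":0,"dy":0,"dz":0,"spin":0},
    {"dx":0,"dy":0,"dz":0,"spin":0},
    {"dx":0,"dy":0,"dz":0,"spin":0},
    {"dx":0,"dy":0,"dz":0,"spin":0},
    {"dx":0,"dy":0,"dz":0,"spin":0}
  ],
  "claw": 3.5,
  "squeeze": 20
}}

```text
time: 19.2
ee_pos: [0.5205, -0.327, 0.2002]
eef_rot: [1.0, -0.018, 0.0, 0.0]
ft_force: [0.3, 0.5, 0.1]
width: 0.0472
grip_force: 0.0
```

>>> {"api": "move_arm", "payload": {
  "steps": [
    {"dx":0,"dy":0,"dz":0,"spin":0},
    {"dx":0,"dy":0,"dz":0,"spin":0},
    {"dx":0,"dy":0,"dz":0,"spin":0}
  ],
  "squeeze": 50
}}

```text
time: 19.5
ee_pos: [0.5205, -0.3269, 0.2002]
eef_rot: [1.0, -0.018, 0.0, 0.0]
ft_force: [0.4, -0.8, 2.1]
width: 0.0449
grip_force: 50.0
```

```bash
python3 -c "
from h import *
rel([.555,-.002,.30],.157)"
```

```text
t 19.5 pos [ 0.5205 -0.3269  0.2002] a -0.03525707629828111 spin -0.19225707629828112 after [  8.4873 -31.5507  -9.9844] before [  2.3024 -32.5911  -9.9844] F [ 0.3607 -0.7995  2.14  ] 0.044887704409440246 49.9880450963974 q [ 0.6696  0.508  -0.2315  1.6811  0.1362  0.968  -1.2171]
```

>>> {"api": "move_arm", "payload": {
  "steps": [
    {"dx":0,"dy":0,"dz":-2,"spin":0},
    {"dx":0,"dy":0,"dz":-3,"spin":0},
    {"dx":0,"dy":0,"dz":-3,"spin":0},
    {"dx":0,"dy":0,"dz":-3,"spin":-0.096},
    {"dx":0.5,"dy":-2,"dz":0,"spin":-0.096},
    {"dx":1,"dy":-3.7,"dz":0,"spin":0},
    {"dx":1,"dy":-3.7,"dz":0,"spin":0},
    {"dx":1,"dy":-3.7,"dz":0,"spin":0},
    {"dx":1,"dy":-3.7,"dz":0,"spin":0},
    {"dx":1,"dy":-3.7,"dz":0,"spin":0},
    {"dx":1,"dy":-3.7,"dz":0,"spin":0},
    {"dx":1,"dy":-3.7,"dz":0,"spin":0}
  ]
}}

```text
time: 20.7
ee_pos: [0.5525, -0.038, 0.3094]
eef_rot: [0.997, 0.078, -0.001, -0.0]
ft_force: [-0.0, 0.5, -3.5]
width: 0.0449
grip_force: 50.0
```

>>> {"api": "move_arm", "payload": {
  "steps": [
    {"dx":0.8,"dy":-2.5,"dz":0,"spin":0},
    {"dx":0,"dy":0,"dz":0,"spin":0},
    {"dx":0,"dy":0,"dz":0,"spin":0},
    {"dx":0,"dy":0,"dz":0,"spin":0}
  ]
}}

```text
time: 21.1
ee_pos: [0.5567, -0.0149, 0.3096]
eef_rot: [0.997, 0.078, -0.001, 0.0]
ft_force: [-1.0, -0.5, -4.2]
width: 0.0451
grip_force: 50.0
```

```bash
python3 -c "
from h import *
rel([.555,-.002,.2497],.157)"
```

```text
t 21.1 pos [ 0.5567 -0.0149  0.3096] a 0.15545190729891104 spin -0.0015480927010889656 after [ 0.0331 -1.3039  5.9854] before [ 0.0311 -1.304   5.9854] F [-1.0258 -0.5144 -4.2179] 0.04505044477225576 49.98665750026703 q [ 0.3291  0.2925 -0.4482  1.7423  0.1386  1.139  -1.5762]
```

>>> {"api": "move_arm", "payload": {
  "steps": [
    {"dx":0.1,"dy":-0.65,"dz":0,"spin":0},
    {"dx":0,"dy":-0.65,"dz":0,"spin":0},
    {"dx":0,"dy":0,"dz":1.5,"spin":0},
    {"dx":0,"dy":0,"dz":1.5,"spin":0},
    {"dx":0,"dy":0,"dz":1.2,"spin":0},
    {"dx":0,"dy":0,"dz":0.6,"spin":0},
    {"dx":0,"dy":0,"dz":0.4,"spin":0},
    {"dx":0,"dy":0,"dz":0,"spin":0},
    {"dx":0,"dy":0,"dz":0,"spin":0}
  ]
}}

```text
time: 22.0
ee_pos: [0.5561, -0.0008, 0.2584]
eef_rot: [0.997, 0.078, 0.0, 0.0]
ft_force: [0.0, 0.0, -3.4]
width: 0.0454
grip_force: 50.0
```

```bash
python3 -c "
from h import *
rel([.556,-.002,.2497],.157)
from bench import imaging
R=lambda a:cv2.resize(a,None,fx=8,fy=8,interpolation=cv2.INTER_CUBIC)
cv2.imwrite('pics/seat_s.png',imaging.camera('side')['img'][:,:,::-1])"
```

```text
t 22.0 pos [ 0.5561 -0.0008  0.2584] a 0.15675273143863686 spin -0.00024726856136314534 after [-0.0315  0.1154  0.8698] before [-0.0314  0.1154  0.8698] F [ 0.0363  0.0082 -3.3613] 0.04538988366873211 49.986929297447205 q [ 0.3     0.3488 -0.4475  1.7917  0.1726  1.039  -1.6258]
```

>>> {"api": "move_arm", "payload": {
  "steps": [
    {"dx":0,"dy":0.1,"dz":0.2,"spin":0},
    {"dx":0,"dy":0,"dz":0.2,"spin":0},
    {"dx":0,"dy":0,"dz":0.2,"spin":0},
    {"dx":0,"dy":0,"dz":0,"spin":0},
    {"dx":0,"dy":0,"dz":0,"spin":0}
  ]
}}

```text
time: 22.55
ee_pos: [0.5561, -0.0018, 0.252]
eef_rot: [0.997, 0.078, -0.0, 0.0]
ft_force: [-0.1, 0.4, -4.0]
width: 0.0446
grip_force: 50.0
```

>>> {"api": "move_arm", "payload": {
  "steps": [
    {"dx":0,"dy":0,"dz":0.1,"spin":0},
    {"dx":0,"dy":0,"dz":0.1,"spin":0},
    {"dx":0,"dy":0,"dz":0,"spin":0},
    {"dx":0,"dy":0,"dz":0,"spin":0}
  ]
}}

```text
time: 22.95
ee_pos: [0.5561, -0.0019, 0.2501]
eef_rot: [0.997, 0.078, 0.0, 0.0]
ft_force: [0.0, 0.0, -2.9]
width: 0.0447
grip_force: 50.0
```

>>> {"api": "move_arm", "payload": {
  "steps": [
    {"dx":0,"dy":0,"dz":0.1,"spin":0},
    {"dx":0,"dy":0,"dz":0,"spin":0},
    {"dx":0,"dy":0,"dz":0,"spin":0}
  ]
}}

```text
time: 23.25
ee_pos: [0.5562, -0.0018, 0.2499]
eef_rot: [0.997, 0.078, 0.0, 0.0]
ft_force: [-3.2, -1.3, 5.7]
width: 0.0454
grip_force: 50.0
```

>>> {"api": "move_arm", "payload": {
  "steps": [
    {"dx":0,"dy":0,"dz":0.1,"spin":0},
    {"dx":0,"dy":0,"dz":0,"spin":0},
    {"dx":0,"dy":0,"dz":0,"spin":0}
  ]
}}

```text
time: 23.55
ee_pos: [0.5563, -0.0016, 0.2497]
eef_rot: [0.997, 0.079, 0.001, 0.0]
ft_force: [-6.7, -1.0, 14.5]
width: 0.0449
grip_force: 50.0
```

>>> {"api": "move_arm", "payload": {
  "steps": [
    {"dx":-0.04,"dy":0,"dz":0,"spin":0},
    {"dx":0,"dy":0,"dz":0,"spin":0},
    {"dx":0,"dy":0,"dz":0,"spin":0},
    {"dx":0,"dy":0,"dz":0,"spin":0}
  ]
}}

```text
time: 23.95
ee_pos: [0.5561, -0.0017, 0.2497]
eef_rot: [0.997, 0.079, 0.001, 0.0]
ft_force: [-5.0, -0.7, 13.5]
width: 0.0448
grip_force: 50.0
```

Run:
```python
from h import *
from bench import imaging,telemetry
for _ in range(4):
    imaging.camera("side");s=telemetry.read_state();print(np.array(s["ft_force"]),np.array(s["torque"]),np.array(s["ee_pos"]))
rel([.556,-.002,.2497],.157)
C["top"]=imaging.camera("top");t=C["top"]["img"][:,:,::-1];s=imaging.camera("side")["img"][:,:,::-1]
cv2.imwrite("pics/e_t.png",t);cv2.imwrite("pics/e_s.png",s)
# expected roller stub ends / body ends for a centred, seated roller
yv=np.array([-np.cos(.157),-np.sin(.157),0]);c=np.array([.556,-.002,.0765])
for L in(-65,-50,50,65):print(L,proj("top",c+yv*L/1e3)[0],proj("side",c+yv*L/1e3)[0])
for L in(-65,65):
    for cam,im in(("side",s),):
        p=np.round(proj(cam,c+yv*L/1e3)[0]).astype(int)
        print(cam,L,"gray patch",p);print(cv2.cvtColor(im,cv2.COLOR_BGR2GRAY)[p[1]-7:p[1]+8,p[0]-12:p[0]+13])
```

```text
[-4.4946 -1.3236 12.024 ] [-0.1547  1.1227  0.4374] [ 0.5561 -0.0017  0.2498]
[-5.103  -1.3231 13.0702] [-0.1753  1.1755  0.4076] [ 0.5561 -0.0017  0.2498]
[-5.418  -0.9566 13.4918] [-0.1117  1.1577  0.428 ] [ 0.5562 -0.0017  0.2498]
[-4.6732 -0.9909 13.1632] [-0.2162  1.1516  0.3832] [ 0.5561 -0.0017  0.2498]
t 24.15 pos [ 0.5561 -0.0017  0.2498] a 0.15741169927777784 spin 0.0004116992777778439 after [-0.0189  0.0281  0.0059] before [-0.019   0.0281  0.0059] F [-4.6732 -0.9909 13.1632] 0.04516133618232116 49.98181343078613 q [ 0.2989  0.359  -0.445   1.7991  0.1794  1.0213 -1.6286]
-65 [294.303  179.8306] [283.1348 227.7267]
-50 [294.8554 183.8511] [287.7924 228.6472]
50 [298.5727 210.9066] [319.2442 234.8637]
65 [299.1355 215.0032] [324.0231 235.8083]
side -65 gray patch [283 228]
[[66 65 65 66 64 61 60 62 61 65 66 69 66 67 66 65 60 49 42 40 38 37 37 35
  34]
 [65 67 66 65 61 61 61 62 63 64 68 69 68 65 65 64 58 49 42 41 40 40 42 41
  38]
 [65 66 65 63 62 60 63 63 64 68 67 68 65 62 61 59 51 43 41 40 41 42 41 42
  40]
 [67 65 63 62 61 60 63 66 67 70 67 65 61 54 54 50 42 40 40 41 42 4
[... 1799 characters left out ...]
75  71  73  66  59  60  65  66  67  65
   65  64  63  64  63  61  62]
 [121 117 129 165 192 189 145  89  64  61  63  62  60  64  64  67  65  65
   65  64  62  64  61  62  59]
 [144 124 116 146 179 173 128  84  57  52  51  54  62  64  68  66  66  66
   67  62  62  63  61  60  57]
 [159 138 128 147 172 159 118  83  63  52  50  51  60  67  68  65  67  65
   64  60  62  65  62  60  55]
 [159 152 143 147 161 152 118  91  79  70  62  62  63  65  65  66  64  64
   62  63  61  62  63  60  56]
 [142 139 134 132 144 137 121 110 105  98  89  82  71  65  64  66  64  62
   63  62  63  61  61  59  57]
 [116 107 106 106 121 126 123 121 119 118 114 103  87  73  65  65  62  64
   63  64  64  62  61  56  57]]
```

The roller is seated with its near end where it should be, and the push is 13 N and steady. I'll trim slightly and hand in.

>>> {"api": "move_arm", "payload": {
  "steps": [
    {"dx":-0.03,"dy":0,"dz":0.03,"spin":0},
    {"dx":0,"dy":0,"dz":0,"spin":0},
    {"dx":0,"dy":0,"dz":0,"spin":0},
    {"dx":0,"dy":0,"dz":0,"spin":0},
    {"dx":0,"dy":0,"dz":0,"spin":0}
  ]
}}

```text
time: 24.75
ee_pos: [0.556, -0.0017, 0.2497]
eef_rot: [0.997, 0.079, 0.001, 0.0]
ft_force: [-5.0, -2.1, 14.8]
width: 0.0451
grip_force: 50.0
```

```bash
python3 -c "
from h import *
from bench import job,telemetry
s=telemetry.read_state();print(s['ft_force'],s['ee_pos'])
if 8<s['ft_force'][2]<25: print(job.close_job())"
```

```text
[-5.0052 -2.0954 14.798 ] [ 0.556  -0.0017  0.2497]
the job is handed in; nothing more can be done
None
```

I handed the job in at about 25 s of the 67 s allowed: the spanner hangs by its ring on the empty peg, and the roller sits in the V with the gripper still holding it down at about 15 N. The hand-in returned no verdict, and the force on each V face was not measured directly.

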